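# Clamp the raclette cheese in its holder

## Task

Make the raclette cheese ready for the melter. Slide the cheese with your fingertips fully and squarely home against the holder's back plate, then turn the loose brass wing screw clockwise, stroke by stroke with a fingertip against its wings, until it comes up tight and the clamp foot is pressed firmly on the cheese. Only push: do not pinch the wings or the hub between the fingers, do not lift or tip the cheese, and leave the other things on the table where they stand.

Things in the scene. Friction and masses are not known exactly. Their poses are not given: they have to be found in the camera images.
- holder: Cheese holder of a raclette melter, heavy, fixed to the table. Its frame: origin on the table top straight below the screw axis, z up, x towards its back plate, y to its left. Steel tray: floor at z = 20 mm, x -130 to 86 mm, 136 mm wide, open at the front (-x); low side rims with inner faces at y = +-60 mm, top at z = 40 mm. Black carrying handle to the rear: x up to 201 mm, z below 50 mm.
- stop_face (a point): Centre of the front face of the holder's upright back plate, at x = 40 mm, y = 0, z = 50 mm in the holder's frame. The plate is 116 mm wide, its top at z = 84 mm. The cheese must come flat against it.
- sleeve_top (a point): Centre of the top of the round mounting sleeve behind the screw: holder frame x = 58 mm, y = 0, z = 166 mm; radius 17.6 mm, from the tray up. Its front is 40 mm from the screw axis, leaving 26 mm between it and the hub.
- screw_axis (a point): Point on the screw's vertical axis (holder frame x = y = 0) at z = 134 mm, the top of the boss (radius 19 mm, z from 108 to 134 mm) at the end of the grey clamp arm. The arm, 26 mm wide, z from 112 to 128 mm, runs from the sleeve forward over the cheese to the boss.
- wingscrew (a joint): Turn of the brass wing screw about its vertical axis, rad, growing clockwise seen from above; down 4 mm a turn. Starts at 0 to 3; the foot meets the cheese at 7.2; firm stop at 7.85; let go, it eases back to about 7.65 and stays tight. Angle of a wing in the holder's frame = +-90 deg minus the joint value. 0.05 N m (2 N at 26 mm) turns it; loose, it stays where it is left.
- wing_tip (a point): Outer end of one wing of the wing screw (the one on the holder's +y side at joint value 0), 38 mm from the axis, at half height; the other wing is straight across. Wings: upright plates 9 mm thick, 26 mm tall, reaching from the hub (radius 14 mm) out to 38 mm; z from 145 to 171 mm at joint value 0, sinking 0.64 mm per rad, 5 mm in all.
- clamp_foot: Round steel clamp foot, radius 22 mm, at the lower end of the screw; it goes up and down with the screw and does not turn. Its origin is the centre of its flat underside, which presses on the top of the cheese; 2 to 5 mm above the cheese at the start.
- cheese: Block of raclette cheese, 130 mm deep (x) by 100 mm wide (y) by 65 mm high, about 0.9 kg, brown rind on top, below and behind, pale yellow cut faces at the front and sides. Lying loose in the holder's tray, short of the back plate by 18 to 36 mm. Origin at the centre of its underside; x points to its back (rind) face, z up. Sliding it takes 3 to 8 N.
- cheese_back (a point): Centre of the cheese's back face, the one that must come against the holder's back plate.
- cheese_front (a point): Centre of the cheese's front face (towards the robot), 32 mm above the tray floor: the face to push.
- peppermill: Dark wooden pepper mill with steel top, 52 mm wide, 113 mm tall, standing to the left of the holder; leave alone. Origin: centre of its base.
- tumbler: Green glass tumbler, 74 mm wide, 85 mm tall, standing to the right of the holder; leave alone. Origin: centre of its base.
- cocotte: Small black cast-iron pot of potatoes, 120 mm wide, 156 mm over its two handles (along its y), 60 mm tall; leave alone. Origin: centre of its base.
- scraper: Raclette scraper, wooden handle and flat steel blade, 220 mm long along its x, 20 mm high, lying to the right of the holder; leave alone. Origin: its middle, underside.
- candle: Unlit candle in a clear glass, 90 mm wide, 75 mm tall, farther left; leave alone. Origin: centre of its base.
- jar: Green jar of gherkins with brass lid, 68 mm wide, 100 mm tall, farther right; leave alone. Origin: centre of its base.
Not all that is in view belongs to the job. What is shaped like the cheese but blue, pink or purple is not meant.

How it is judged:
On the way, in this order (a step that is already met when the one before it is completed fails the run):
1. the cheese is home against the back plate, square to it (x of cheese_back in the frame of holder above 0.0365 m and angle between the x axis of cheese and the x axis of holder, either way round below 0.06 rad), for 0.2 s.
2. the wing screw is tight and its foot presses on the cheese (value of joint wingscrew above 7.35 rad and contact force between clamp_foot and cheese above 25 N), for 0.2 s.
At the end, for the whole second after the job is handed in: The cheese's back face is within 3.5 mm of the back plate and square to it within 0.06 rad, the wing screw is tight (above 7.35 rad), its foot presses on the cheese with more than 25 N, and the cheese is at rest (all of step 1 and all of step 2 and linear speed of cheese below 0.01 m/s); the robot touches nothing.
It fails at once if the cheese is lifted more than 6 mm off the tray or tipped by more than 0.1 rad (z of cheese in the frame of holder above 0.026 m or angle between cheese's own z axis and vertical above 0.1 rad).
It fails at once if the wing screw is pinched: the fingers press on both faces of a wing, or on both sides of the hub, at once ((contact force between the fingers and wingscrew_c1 above 0.5 N and contact force between the fingers and wingscrew_c2 above 0.5 N) or (contact force between the fingers and wingscrew_c4 above 0.5 N and contact force between the fingers and wingscrew_c5 above 0.5 N) or (contact force between the fingers and wingscrew_c7 above 0.5 N and contact force between the fingers and wingscrew_c8 above 0.5 N)).
It fails at once if another thing on the table is moved by more than 15 mm (distance of any of peppermill, tumbler, cocotte, scraper, candle, jar from where it was at the start of the episode above 0.015 m).
It also fails if it takes over 58 s, if anything falls off the work surface, if the arm or the gripper's body presses on something with over 40 N, if the wrist force passes 120 N, or if a joint passes its speed limit or range.

## Robot

A 6-joint arm with a two-finger parallel gripper is mounted at the origin on the work surface. World frame = base frame: x ahead of the robot, y to its left, z up, the work surface at z = 0. Lengths are in m, angles in rad, forces in N, time in s.
With the tool pointing down it reaches from about 0.25 to 0.725 m from the base axis. Payload 4 kg.
Tool frame: the origin (TCP) lies midway between the tips of the shut fingers; the grasp point (between the pads) lies 19 mm behind it; z points along the fingers, y is the line along which they close (so a half turn about z gives the same grasp; the last joint's range is limited). The gripper opens to 85 mm and grips with 20 to 120 N. Pads are 22 mm wide; open, the fingers measure 114 mm over their backs; the gripper's body (76 mm by 85 mm) begins 54 mm behind the grasp point. The pads swing forward as they close: fully open they stand 13 mm farther back than shut.
Start: joints at [1.193, 0.241, 0.005, 1.335, 0, 1.571], TCP at [0.184, 0.465, 0.231] pointing down, gripper open.
Joint ranges: [-2.72, 2.72], [-1.05, 1.87], [-1.09, 1.28], [-1.99, 2.15], [-1.42, 1.44], [-3.14, 3.14]. Speed limits (rad/s): [2.79, 2.79, 3.14, 3.14, 3.14, 3.14].

## Interface

Orientations are given as a unit quaternion [x, y, z, w].
In Python, from workcell import get_obs, imaging, workorder gives the robot as it stands.
- The arm moves only by the tool jog_arm, called after ">>>" as name(argument=value, ...) on one line, values as JSON. Schema: {"type":"object","properties":{"ticks":{"type":"array","items":{"type":"object","properties":{"drx":{"type":"number"},"dry":{"type":"number"},"drz":{"type":"number"},"x":{"type":"number"},"y":{"type":"number"},"z":{"type":"number"},"finger_gap":{"type":"number"}},"additionalProperties":false,"required":["finger_gap"]},"minItems":1,"maxItems":10},"only":{"type":"string"},"quiet":{"type":"boolean"},"lines":{"type":"string"}},"required":["ticks"],"additionalProperties":false}. ticks is a list of rows, 1 to 10 of them, each an object with the fields drx, dry, drz (a rotation vector in normalised numbers (1 is 360 degrees)), x, y, z (the shift in normalised numbers (1 is 1 m)), finger_gap (the finger opening in m); a field left out counts as zero (the opening has to be given); each row is the pose to reach, as a shift and turn from the pose commanded when the call began, along the tool's axes at that moment; what a row does not reach only later rows make up. A row lasts 1/8 s, in which the tool goes at most 0.0625 m and 0.188 rad, less where a joint would pass 70% of its speed; a pose out of reach is approached as far as the arm can. The fingers move at their own pace and stop on an object; the grip force is fixed at half the most. Time passes only in rows, so rows that do not move let the fingers close. The tool returns the time, the measured TCP pose, the force, the opening and the grip force at its end. only (a regular expression) keeps the lines of the reply that match it, lines (a string "A,B") keeps lines A to B, and quiet returns only ok. A shift or turn number past 1, either way, is cut back to 1. Input that does not fit is refused with a message, and nothing moves.
- get_obs(): the state, without advancing time (a new reading comes with each control period).
- imaging.camera(name): name is "side" or "top" or "wrist"; returns (picture, depth): 384x512x3 uint8, red, green, blue; 384x512 float32, m along the optical axis (not along the pixel's ray), 0 where there is no reading.
- imaging.calibration(name): a dict with "mtx" (3x3 intrinsics, pixels), "k1" (the pictures are not rectified: a ray, as slopes to the right and down, at radius r is drawn at 1 + k1 r^2 times it, then the intrinsics apply), "R" (3x3) and "t" (3): a world point X has camera coordinates R X + t. Camera axes: x right, y down, z forward; pixel columns grow to the right and rows downward; lengths in m; the calibration is good to about 2 mm. A picture is of the moment at which its call begins: read the wrist's pose just before it. calibration takes no time and is no camera call; for the wrist camera it gives the pose at the moment of the call.
- workorder.job_done(): hands the job in; it is judged then, once.
The state is a dict: "clock": time; "joint_pos": joint angles; "joint_vel": joint speeds; "tau": joint torques, N m; "eef_pos": TCP position; "tool_rot": TCP orientation; "ft_force": force on the tool from outside, world axes, zero at the start; "ft_torque": the same for the moment, N m; "grip_width": finger opening in m; "grasp_force": force on a finger pad.
Only numpy, scipy, OpenCV 4.12 (cv2) and the standard library are available. Lean on these libraries where they do the work, as an engineer would, in place of code of your own. Each camera call takes 0.05 s, during which the arm holds its last target. There are 200 camera calls.

## Working session

There is one attempt and no reset: what is moved stays moved. The work goes in short steps, Python scripts to look and compute and a tool call to move; the robot and the scene stay as the last step left them, time stands still between calls to the robot, and variables do not carry over. Pictures are saved under pics/ and viewed, at most 11 in all, crops included, and the job is handed in when it is done.

```bash
ls; mkdir -p pics
```

Create h.py:
```python
import numpy as np, cv2
from workcell import get_obs, imaging, workorder
from scipy.spatial.transform import Rotation as Ro
def shot(n,f):
    c=imaging.calibration(n); p,d=imaging.camera(n)
    cv2.imwrite('pics/%s.png'%f,p[:,:,::-1]); np.savez('pics/%s.npz'%f,d=d,p=p,**{k:np.array(v) for k,v in c.items()})
def ld(f): return np.load('pics/%s.npz'%f)
def ray(c,u,v):
    K=c['mtx']; k=float(c['k1']); return cv2.undistortPoints(np.array([[[u,v]]],float),K,np.array([k,0,0,0.]))[0,0]
def P(c,u,v,z=None):
    "world point from depth, or from plane z"
    x,y=ray(c,u,v); R=c['R'];t=c['t']; o=-R.T@t
    if z is None:
        d=c['d'][int(round(v)),int(round(u))]; return R.T@(np.array([x,y,1])*d-t)
    w=R.T@np.array([x,y,1]); return o+w*(z-o[2])/w[2]
def cloud(c):
    h,w=c['d'].shape; uv=np.stack(np.meshgrid(np.arange(w),np.arange(h)),-1).reshape(-1,1,2).astype(float)
    n=cv2.undistortPoints(uv,c['mtx'],np.array([float(c['k1']),0,0,0.]))[:,0]
    d=c['d'].reshape(-1,1); X=np.hstack([n*d,d]); return ((X-c['t'])@c['R']).reshape(h,w,3)
```

Run:
```python
from h import *
shot('top','top0'); shot('side','side0')
o=get_obs(); print({k:np.round(v,3) for k,v in o.items()})
```

```text
pics
{'clock': np.float64(0.1), 'joint_pos': array([ 1.193,  0.241,  0.004,  1.335, -0.   ,  1.571]), 'joint_vel': array([-0.001, -0.003,  0.003, -0.001,  0.   , -0.001]), 'tau': array([ 1.0000e-03, -3.7314e+01,  2.5301e+01,  1.1000e-02,  0.0000e+00,
       -0.0000e+00]), 'eef_pos': array([0.184, 0.464, 0.23 ]), 'tool_rot': array([ 0.188,  0.982, -0.001, -0.   ]), 'ft_force': array([ 0.232, -0.351,  0.087]), 'ft_torque': array([0.019, 0.003, 0.003]), 'grasp_force': np.float64(0.0), 'grip_width': np.float64(0.085)}
```

View pics/top0.png

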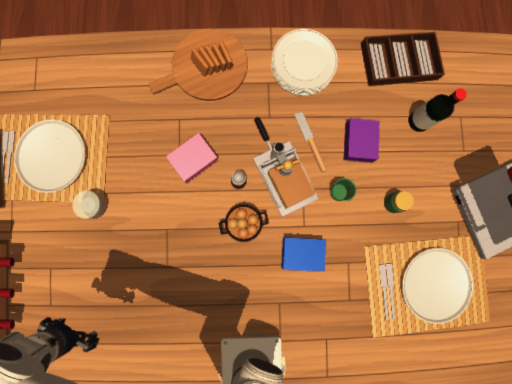

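View pics/side0.png

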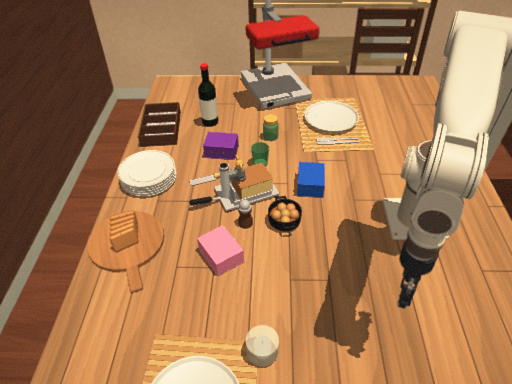

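The top view shows the holder at about (287,178) with its handle at (262,130), the cocotte at (243,222), the mill at (238,178) and the tumbler at (343,189). The side view shows the screw at about (240,170). I'll fit the positions from depth next.

Run:
```python
from h import *
c=ld('top0')
im=c['p'][105:245,205:375,::-1]
cv2.imwrite('pics/crop1.png',cv2.resize(im,None,fx=4.4,fy=4.2,interpolation=cv2.INTER_CUBIC))
W=cloud(c)
print('cam',-c['R'].T@c['t'])
for n,u,v in [('mill',238,178),('tumb',343,189),('coc',243,222),('screw',286,165),('sleeve',279,147),('ch',293,185),('table',220,250),('blue',304,254)]: print(n,W[v,u].round(3))
# cheese top points
m=(abs(W[...,2]-.085)<.006); m[:140]=0;m[220:]=0;m[:,:255]=0;m[:,320:]=0
q=W[m][:,:2].astype(np.float32); print(len(q),cv2.minAreaRect(q), cv2.boxPoints(cv2.minAreaRect(q)).round(3))
s=ld('side0');V=cloud(s)
for n,lo,hi in [('cheese',.078,.092),('sleeve',.158,.17)]:
    for k,X in (('t',W),('s',V)):
        m=(X[...,2]>lo)&(X[...,2]<hi)&(abs(X[...,0]-W[165,286,0])<.15)&(abs(X[...,1]-W[165,286,1])<.12)
        q=X[m]; print(n,k,len(q),q.mean(0).round(3),cv2.minAreaRect(q[:,:2].astype(np.float32)) if len(q) else 0)
```

```text
cam [0.42598869 0.0257884  1.33547585]
mill [0.595 0.029 0.111]
tumb [ 0.566 -0.318  0.009]
coc [0.463 0.017 0.057]
screw [ 0.624 -0.112  0.164]
sleeve [ 0.677 -0.093  0.168]
ch [ 0.574 -0.141  0.083]
table [0.376 0.093 0.005]
blue [ 0.359 -0.171  0.068]
1165 ((0.6020011305809021, -0.12959891557693481), (0.16667073965072632, 0.1164781004190445), 25.080169677734375) [[ 0.502 -0.112]
 [ 0.551 -0.218]
 [ 0.702 -0.147]
 [ 0.653 -0.042]]
cheese t 1191 [ 0.581 -0.138  0.086] ((0.5869461297988892, -0.09498941153287888), (0.16898012161254883, 0.18431097269058228), 22.081857681274414)
cheese s 567 [ 0.582 -0.125  0.084] ((0.6091104745864868, -0.12099486589431763), (0.18653467297554016, 0.10659061372280121), 27.556346893310547)
sleeve t 186 [ 0.652 -0.105  0.166] ((0.6446816325187683, -0.09909336268901825), (0.0891314446926117, 0.06900656223297119), 43.14425277709961)
sleeve s 117 [ 0.655 -0.097  0.165] ((0.6560826897621155, -0.10722389817237854), (0.08153857290744781, 0.06817569583654404), 4.528058052062988)
```

View pics/crop1.png

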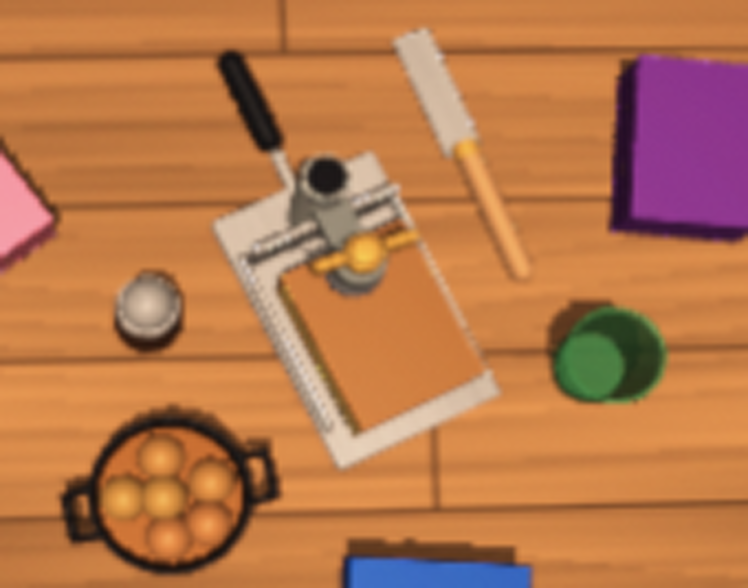

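The crop shows the screw hub at about (365,255), with wings from (315,268) to (415,235). The sleeve is at (325,175) and the cheese's front edge runs from (360,430) to (490,370). Next I move above the cheese front for a closer wrist view.

The manual's scale: turns go in shares of 360 degrees. Converting my numbers, 2.29 rad / 6.2832 = 0.3645.

>>> jog_arm(ticks=[{"drz": 0.3645, "x": -0.52, "y": -0.46, "z": -0.07, "finger_gap": 0.05}, {"drz": 0.3645, "x": -0.52, "y": -0.46, "z": -0.07, "finger_gap": 0.05}, {"drz": 0.3645, "x": -0.52, "y": -0.46, "z": -0.07, "finger_gap": 0.05}, {"drz": 0.3645, "x": -0.52, "y": -0.46, "z": -0.07, "finger_gap": 0.05}, {"drz": 0.3645, "x": -0.52, "y": -0.46, "z": -0.07, "finger_gap": 0.05}, {"drz": 0.3645, "x": -0.52, "y": -0.46, "z": -0.07, "finger_gap": 0.05}, {"drz": 0.3645, "x": -0.52, "y": -0.46, "z": -0.07, "finger_gap": 0.05}, {"drz": 0.3645, "x": -0.52, "y": -0.46, "z": -0.07, "finger_gap": 0.05}, {"drz": 0.3645, "x": -0.52, "y": -0.46, "z": -0.07, "finger_gap": 0.05}, {"drz": 0.3645, "x": -0.52, "y": -0.46, "z": -0.07, "finger_gap": 0.05}])

```text
clock: 1.35
eef_pos: [0.4658, -0.0921, 0.2939]
tool_rot: [0.904, 0.427, 0.0, -0.0]
ft_force: [0.6, 1.2, -0.0]
grip_width: 0.05
grasp_force: 0.0
```

Add to h.py:
```python
def delta(x,y,z,yaw):
    "rows' numbers to reach world x,y,z with tool pointing down and tool y at world angle yaw (deg)"
    o=get_obs(); R=Ro.from_quat(o['tool_rot']); a=np.radians(yaw)
    ty=np.array([np.cos(a),np.sin(a),0]); tz=np.array([0,0,-1.]); T=Ro.from_matrix(np.c_[np.cross(ty,tz),ty,tz])
    print('rot',(R.inv()*T).as_rotvec().round(3),'d',R.inv().apply(np.array([x,y,z])-o['eef_pos']).round(4),'now',o['eef_pos'].round(4),'F',o['ft_force'].round(1),'t',o['clock'])
```

```bash
python3 -c "
from h import *
delta(.5,-.16,.3,-63)"
```

```text
rot [-0.    -0.     0.411] d [-0.0307  0.0696 -0.0061] now [ 0.4658 -0.0921  0.2939] F [ 0.6  1.2 -0. ] t 1.35
```

Scaled: 0.41 rad / 6.2832 = 0.0653.

>>> jog_arm(ticks=[{"drz": 0.0302, "x": -0.015, "y": 0.035, "z": -0.003, "finger_gap": 0.05}, {"drz": 0.0605, "x": -0.03, "y": 0.07, "z": -0.006, "finger_gap": 0.05}, {"drz": 0.0653, "x": -0.031, "y": 0.07, "z": -0.006, "finger_gap": 0.05}, {"drz": 0.0653, "x": -0.031, "y": 0.07, "z": -0.006, "finger_gap": 0.05}])

```text
clock: 1.85
eef_pos: [0.4995, -0.1579, 0.2994]
tool_rot: [0.971, 0.238, -0.001, -0.001]
ft_force: [-0.2, -0.2, 0.0]
grip_width: 0.0504
grasp_force: 0.0
```

Run:
```python
from h import *
shot('wrist','w1'); delta(.5,-.16,.3,-63)
c=ld('w1'); print(-c['R'].T@c['t'],c['R'])
```

```text
rot [-0.001  0.001  0.009] d [-0.0008  0.0025 -0.0003] now [ 0.4996 -0.1575  0.2997] F [-0.2  1.2  0.4] t 1.9
[ 0.57246306 -0.12256535  0.44278475] [[ 0.4614015  -0.8871895  -0.00185761]
 [-0.84027607 -0.43767314  0.31996617]
 [-0.28468365 -0.14607196 -0.94742715]]
```

View pics/w1.png

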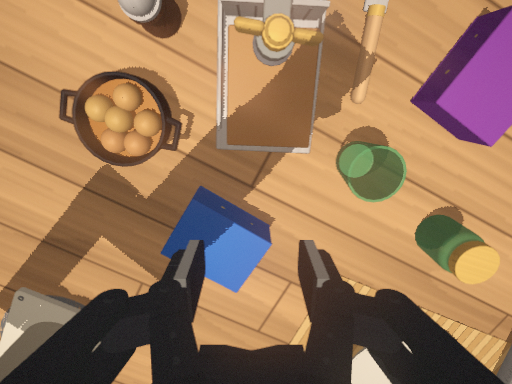

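The wrist view shows the tray from (217,150) to (310,150) and the cheese top front edge at about y=148. The hub is at (278,30), with wings ending at (236,26) and (319,37). I'll fit all of these from the depth clouds.

Run:
```python
from h import *
for f in ('w1','top0'):
    c=ld(f);W=cloud(c)
    near=(np.hypot(W[...,0]-.6,W[...,1]+.13)<.16)
    rgb=c['p'].astype(int)
    gold=near&(W[...,2]>.148)&(W[...,2]<.18)&(rgb[...,0]-rgb[...,2]>60)
    q=W[gold]; print(f,'gold',len(q),q[:,2].min(),q[:,2].max(),cv2.minAreaRect(q[:,:2].astype(np.float32)))
    hb=q[q[:,2]>q[:,2].max()-.004]; print(' hub top',hb.mean(0))
    ch=near&(abs(W[...,2]-.084)<.005); q=W[ch]; print(' cheese',len(q),q[:,2].mean(),cv2.minAreaRect(q[:,:2].astype(np.float32)))
    print(cv2.boxPoints(cv2.minAreaRect(q[:,:2].astype(np.float32))).round(4).tolist())
    tr=near&(W[...,2]>.012)&(W[...,2]<.05)&(rgb.max(-1)-rgb.min(-1)<40); q=W[tr]; r=cv2.minAreaRect(q[:,:2].astype(np.float32)); print(' tray',len(q),r,cv2.boxPoints(r).round(4).tolist())
c=ld('w1');W=cloud(c)
im=c['p'][0:160,195:345,::-1]; cv2.imwrite('pics/crop2.png',cv2.resize(im,None,fx=3.7,fy=3.7,interpolation=cv2.INTER_CUBIC))
for v in range(60,150,15): 
    print(v,[ (u,W[v,u].round(3).tolist()) for u in (223,)])
```

```text
w1 gold 1762 0.1480495652678591 0.17335160919795747 ((0.6263609528541565, -0.11938539147377014), (0.026514390483498573, 0.0711960718035698), 1.1832445859909058)
 hub top [ 0.62681131 -0.11923727  0.17094048]
 cheese 9403 0.0857118242999508 ((0.5971553325653076, -0.1419764757156372), (0.29395395517349243, 0.17807185649871826), 64.04180908203125)
[[0.4528000056743622, -0.23520000278949738], [0.6129000186920166, -0.31310001015663147], [0.7415000200271606, -0.04879999905824661], [0.5813999772071838, 0.029100000858306885]]
 tray 2850 ((0.588286817073822, -0.1235634833574295), (0.18588019907474518, 0.29759037494659424), 24.711488723754883) [[0.4417000114917755, -0.0272000003606081], [0.566100001335144, -0.29760000109672546], [0.7348999977111816, -0.2198999971151352], [0.6104999780654907, 0.05050000175833702]]
top0 gold 146 0.15051326233619788 0.17596642304880583 ((0.6520596742630005, -0.11869405210018158), (0.07098425924777985, 0.08425214886665344), 88.06644439697266)
 hub top [ 0.62369249 -0.11327584  0.17347336]
 cheese 1129 0.08521811720490435 ((0.5989682674407959, -0.13793450593948364), (0.3020147979259491, 0.1784207671880722), 63.95176696777344)
[[0.45249998569488525, -0.23440000414848328], [0.6128000020980835, -0.31279999017715454], [0.7454000115394592, -0.0414000004529953], [0.585099995136261, 0.03689999878406525]]
 tray 214 ((0.5695348978042603, -0.10894954204559326), (0.29542621970176697, 0.24533545970916748), 52.019134521484375) [[0.38190001249313354, -0.14990000426769257], [0.5752999782562256, -0.30090001225471497], [0.757099986076355, -0.06800000369548798], [0.5637000203132629, 0.08299999684095383]]
60 [(223, [0.591, -0.071, 0.022])]
75 [(223, [0.575, -0.078, 0.02])]
90 [(223, [0.558, -0.087, 0.021])]
105 [(223, [0.54, -0.095, 0.021])]
120 [(223, [0.522, -0.104, 0.022])]
135 [(223, [0.503, -0.113, 0.021])]
```

View pics/crop2.png

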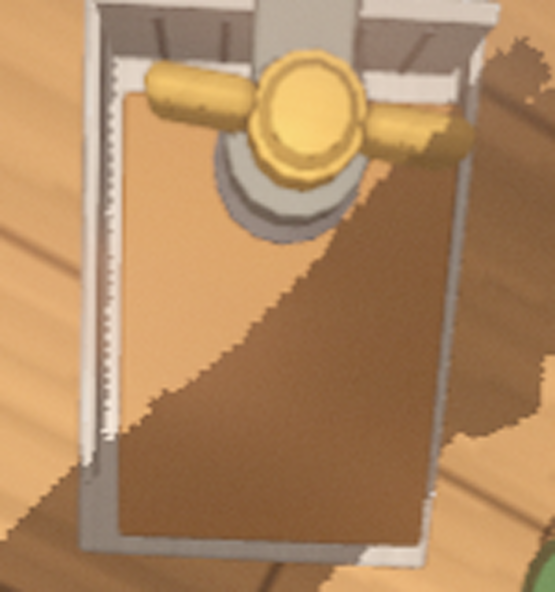

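The enlarged crop (×3.7, offset 195,0) shows the tray front corners at (80,550) and (425,567). The cheese top corners are at (120,535), (420,545) and (128,95). The hub top centre is at (306,112), and the wing ends are at (148,88) and (472,140).

Run:
```python
from h import *
c=ld('w1')
f=lambda u,v,z: P(c,195+(u+.5)/3.7-.5,(v+.5)/3.7-.5,z)
A=f(80,550,.02);B=f(425,567,.02); C=f(120,535,.085);D=f(420,545,.085);E=f(128,95,.085)
an=lambda a,b: np.degrees(np.arctan2(*(a-b)[1::-1]))
print('tray front',A,B,np.linalg.norm(A-B),an(A,B)-90)
print('cheese front',C,D,np.linalg.norm(C-D),an(C,D)-90,'side',np.linalg.norm(E-C),an(E,C))
H=f(306,112,.171); w1=f(150,85,.168);w2=f(470,140,.168)
print('hub',H,'wings',w1,w2,(w1+w2)/2,np.linalg.norm(w1-w2),an(w1,w2)-90)
print('rim L',an(f(92,100,.04),f(84,460,.04)),'floor L inner',an(f(110,60,.02),f(103,430,.02)))
W=cloud(c); rgb=c['p'].astype(int)
def fit(q,n):
    vx,vy,x,y=cv2.fitLine(q[:,:2].astype(np.float32),cv2.DIST_HUBER,0,.002,.001).ravel(); print(n,len(q),'dir',np.degrees(np.arctan2(vy,vx)),'pt',x,y)
th=np.radians(27); O=H[:2]
L=np.stack([(W[...,0]-O[0])*np.cos(th)+(W[...,1]-O[1])*np.sin(th),-(W[...,0]-O[0])*np.sin(th)+(W[...,1]-O[1])*np.cos(th),W[...,2]],-1)
m=(abs(L[...,2]-.063)<.013)&(L[...,0]>.025)&(L[...,0]<.055)&(abs(L[...,1])<.06); q=L[m]; fit(q,'plate face (local27)'); 
if len(q): print(np.percentile(q,[5,50,95],axis=0))
m=(abs(L[...,2]-.085)<.004)&(abs(L[...,1])<.055)&(L[...,0]<.03)&(L[...,0]>-.14); q=L[m]; r=cv2.minAreaRect(q[:,:2].astype(np.float32)); print('cheese local',r); print(q.min(0),q.max(0))
# front edge of the cheese and of the tray per column
for lo,hi,n in ((.08,.09,'cheese'),(.012,.03,'tray')):
    o=[]
    for y in np.arange(-.04,.041,.005):
        s=L[(abs(L[...,1]-y)<.0025)&(L[...,2]>lo)&(L[...,2]<hi)&(L[...,0]>-.16)]
        if len(s): o.append([s[:,0].min(),y])
    o=np.array(o);print(n,np.degrees(np.polyfit(o[:,1],o[:,0],1)[0]),np.median(o[:,0]))
m=(abs(L[...,2]-.04)<.004)&(abs(abs(L[...,1])-.064)<.012)&(L[...,0]>-.14)&(L[...,0]<.03)
for s in (1,-1): fit(L[m&(L[...,1]*s>0)],'rim %d'%s)
```

```text
tray front [ 0.48168213 -0.11248065  0.02      ] [ 0.53779914 -0.23469626  0.02      ] 0.1344833612473889 24.66288420778349
cheese front [ 0.50613874 -0.12353014  0.085     ] [ 0.54862612 -0.21223479  0.085     ] 0.09835492617145795 25.593298002515255 side 0.1281462834524368 24.983914327030366
hub [ 0.62548947 -0.11866186  0.171     ] wings [ 0.61477038 -0.0852088   0.168     ] [ 0.63824627 -0.15417615  0.168     ] [ 0.62650832 -0.11969247  0.168     ] 0.0728533621287708 18.798134611171633
rim L 24.143150656258555 floor L inner 24.640032689389287
plate face (local27) 484 dir 87.62409 pt 0.040907975 0.007944271
[[ 0.0382614  -0.05551972  0.05147089]
 [ 0.04095839  0.01235376  0.0641435 ]
 [ 0.04275284  0.0503944   0.07521164]]
cheese local ((-0.04543808847665787, -0.0014288388192653656), (0.10041888058185577, 0.13017138838768005), 88.22682189941406)
[-0.11146378 -0.05168529  0.08134461] [0.02100258 0.04989434 0.08853466]
cheese 1.8338872504371477 -0.10960889045514319
tray 2.389339655904224 -0.12878266471863492
rim 1 353 dir -2.331548 pt -0.029982723 0.061492026
rim -1 293 dir -1.3758124 pt -0.03154034 -0.061646312
```

Add to h.py:
```python
O=np.array([.6265,-.1185]); TH=24.7
def hd(*pts):
    "pts in holder frame -> tool-frame deltas; also print present holder coords"
    a=np.radians(TH); o=get_obs(); M=np.array([[np.cos(a),-np.sin(a)],[np.sin(a),np.cos(a)]]); e=o['eef_pos']
    print('holder now',((e[:2]-O)@M).round(4),e[2].round(4),'F(holder)',(o['ft_force'][:2]@M).round(1),o['ft_force'][2].round(1))
    for p in pts: delta(*(O+M@np.array(p[:2])),p[2],TH-90)
```

```bash
python3 -c "
from h import *
hd((-.148,0,.12),(-.148,0,.033))"
```

```text
holder now [-0.1316  0.0176] 0.2997 F(holder) [0.3 1.2] 0.4
rot [-0.001  0.001  0.049] d [-0.0171  0.017   0.1797] now [ 0.4996 -0.1575  0.2997] F [-0.2  1.2  0.4] t 1.9
rot [-0.001  0.001  0.049] d [-0.0171  0.0171  0.2667] now [ 0.4996 -0.1575  0.2997] F [-0.2  1.2  0.4] t 1.9
```

Scaled: 0.049 rad / 6.2832 = 0.0078.

>>> jog_arm(ticks=[{"drz": 0.0078, "x": -0.017, "y": 0.017, "z": 0.05, "finger_gap": 0.05}, {"drz": 0.0078, "x": -0.017, "y": 0.017, "z": 0.1, "finger_gap": 0.05}, {"drz": 0.0078, "x": -0.017, "y": 0.017, "z": 0.15, "finger_gap": 0.05}, {"drz": 0.0078, "x": -0.017, "y": 0.017, "z": 0.2, "finger_gap": 0.05}, {"drz": 0.0078, "x": -0.017, "y": 0.017, "z": 0.24, "finger_gap": 0.05}, {"drz": 0.0078, "x": -0.017, "y": 0.017, "z": 0.266, "finger_gap": 0.05}, {"drz": 0.0078, "x": -0.017, "y": 0.017, "z": 0.266, "finger_gap": 0.05}])

```text
clock: 2.78
eef_pos: [0.4907, -0.1792, 0.0324]
tool_rot: [0.977, 0.214, -0.002, -0.001]
ft_force: [0.0, -0.4, 0.8]
grip_width: 0.0502
grasp_force: 0.0
```

```bash
python3 -c "
from h import *
hd((-.125,0,.033),(-.101,0,.033))
shot('side','s1')
c=ld('s1');im=c['p'][120:250,170:320,::-1]; cv2.imwrite('pics/crop3.png',cv2.resize(im,None,fx=4,fy=4,interpolation=cv2.INTER_CUBIC))"
```

```text
holder now [-0.1488  0.0016] 0.0324 F(holder) [-0.1 -0.3] 0.8
rot [-0.004  0.004  0.001] d [ 0.0238  0.0016 -0.0007] now [ 0.4907 -0.1792  0.0324] F [ 0.  -0.4  0.8] t 2.775
rot [-0.004  0.004  0.001] d [ 0.0478  0.0017 -0.0008] now [ 0.4907 -0.1792  0.0324] F [ 0.  -0.4  0.8] t 2.775
```

View pics/crop3.png

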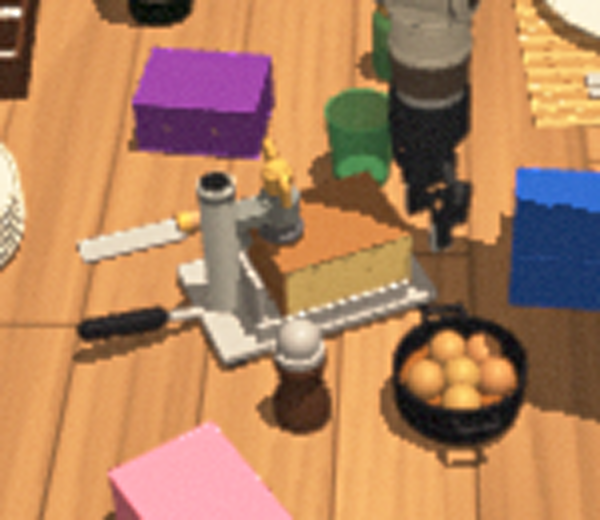

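The crop shows the fingers at (440,230), standing clear in front of the cheese's pale front face at (350,280). Next is a slow push.

>>> jog_arm(ticks=[{"x": 0.01, "y": 0.001, "finger_gap": 0.05}, {"x": 0.018, "y": 0.0015, "finger_gap": 0.05}, {"x": 0.022, "y": 0.0015, "finger_gap": 0.05}, {"x": 0.026, "y": 0.0015, "finger_gap": 0.05}, {"x": 0.03, "y": 0.0015, "finger_gap": 0.05}, {"x": 0.034, "y": 0.0015, "finger_gap": 0.05}, {"x": 0.038, "y": 0.0015, "finger_gap": 0.05}, {"x": 0.041, "y": 0.0015, "finger_gap": 0.05}, {"x": 0.044, "y": 0.0015, "finger_gap": 0.05}])

```text
clock: 3.95
eef_pos: [0.5306, -0.165, 0.0336]
tool_rot: [0.977, 0.213, -0.003, 0.0]
ft_force: [-6.4, -2.5, 3.5]
grip_width: 0.05
grasp_force: 0.0
```

```bash
python3 -c "
from h import *
hd((-.101,0,.033))"
```

```text
holder now [-0.1066 -0.0021] 0.0336 F(holder) [-6.9  0.4] 3.5
rot [-0.001  0.006 -0.003] d [ 0.0056 -0.0021  0.0005] now [ 0.5306 -0.165   0.0336] F [-6.4 -2.5  3.5] t 3.95
```

>>> jog_arm(ticks=[{"x": 0.003, "finger_gap": 0.05}, {"x": 0.006, "finger_gap": 0.05}, {"x": 0.009, "finger_gap": 0.05}, {"x": 0.009, "finger_gap": 0.05}])

```text
clock: 4.45
eef_pos: [0.5336, -0.163, 0.0324]
tool_rot: [0.977, 0.212, -0.008, 0.001]
ft_force: [-17.0, -8.3, 5.5]
grip_width: 0.0497
grasp_force: 0.0
```

```bash
python3 -c "
from h import *
hd((-.101,0,.033))"
```

```text
holder now [-0.103  -0.0016] 0.0324 F(holder) [-18.9  -0.4] 5.5
rot [-0.002  0.016 -0.004] d [ 0.002  -0.0016 -0.0007] now [ 0.5336 -0.163   0.0324] F [-17.   -8.3   5.5] t 4.45
```

>>> jog_arm(ticks=[{"x": 0.004, "finger_gap": 0.05}, {"x": 0.004, "finger_gap": 0.05}, {"x": -0.02, "finger_gap": 0.05}, {"x": -0.04, "finger_gap": 0.05}, {"x": -0.04, "z": -0.06, "finger_gap": 0.0}, {"x": -0.04, "z": -0.12, "finger_gap": 0.0}, {"x": -0.04, "z": -0.18, "finger_gap": 0.0}, {"x": -0.035, "z": -0.24, "finger_gap": 0.0}, {"x": -0.035, "z": -0.26, "finger_gap": 0.0}, {"x": -0.035, "z": -0.26, "finger_gap": 0.0}])

```text
clock: 5.7
eef_pos: [0.511, -0.1752, 0.2961]
tool_rot: [0.977, 0.213, 0.002, 0.001]
ft_force: [0.4, -0.1, -0.6]
grip_width: -0.0003
grasp_force: 0.0
```

Run:
```python
from h import *
hd((-.132,0,.3)); shot('wrist','w2')
c=ld('w2'); im=c['p'][0:170,180:350,::-1]; cv2.imwrite('pics/crop4.png',cv2.resize(im,None,fx=3.5,fy=3.5,interpolation=cv2.INTER_CUBIC))
W=cloud(c); th=np.radians(TH)
L=np.stack([(W[...,0]-O[0])*np.cos(th)+(W[...,1]-O[1])*np.sin(th),-(W[...,0]-O[0])*np.sin(th)+(W[...,1]-O[1])*np.cos(th),W[...,2]],-1)
for lo,hi,n in ((.08,.09,'cheese'),(.012,.03,'tray')):
    o=[]
    for y in np.arange(-.04,.041,.005):
        s=L[(abs(L[...,1]-y)<.0025)&(L[...,2]>lo)&(L[...,2]<hi)&(L[...,0]>-.16)]
        if len(s): o.append([s[:,0].min(),y])
    o=np.array(o);print(n,np.degrees(np.polyfit(o[:,1],o[:,0],1)[0]),np.median(o[:,0]))
m=(abs(L[...,2]-.063)<.013)&(L[...,0]>.025)&(L[...,0]<.055)&(abs(L[...,1])<.06); print('plate',m.sum(),np.median(L[m],0) if m.any() else '')
rgb=c['p'].astype(int)
g=(L[...,2]>.148)&(L[...,2]<.18)&(rgb[...,0]-rgb[...,2]>60)&(np.hypot(L[...,0],L[...,1])<.06); q=L[g]; print(cv2.minAreaRect(q[:,:2].astype(np.float32)),q[:,2].max())
```

```text
holder now [-0.1286 -0.0033] 0.2961 F(holder) [ 0.3 -0.3] -0.6
rot [ 0.003 -0.004 -0.001] d [-0.0033 -0.0033 -0.0039] now [ 0.511  -0.1752  0.2961] F [ 0.4 -0.1 -0.6] t 5.7
cheese 0.15690893875796855 -0.08975211070170609
tray -1.8458879583286703 -0.1285069227845878
plate 51 [0.03956702 0.05170489 0.06616562]
((-0.00038001034408807755, -0.0009254366159439087), (0.02696514129638672, 0.07167176157236099), 9.901755332946777) 0.17323758596787442
```

View pics/crop4.png

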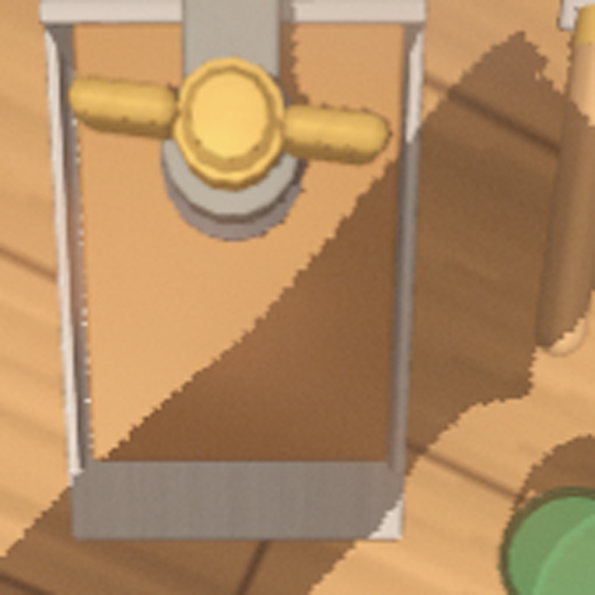

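The cheese is home: its front is at -89.8 mm, so its back is at about 40 mm, and it is square. In the crop the wings run from (72,100) to (388,135), which puts the joint at about 0.1 to 0.15. Next I bring the shut fingers down in front of the left wing.

Scaled: -0.004 rad / 6.2832 = -0.0006.

>>> jog_arm(ticks=[{"drx": 0.0005, "dry": -0.0006, "x": 0.05, "y": -0.017, "z": 0.05, "finger_gap": 0}, {"drx": 0.0005, "dry": -0.0006, "x": 0.105, "y": -0.035, "z": 0.096, "finger_gap": 0}, {"drx": 0.0005, "dry": -0.0006, "x": 0.105, "y": -0.035, "z": 0.096, "finger_gap": 0}, {"drx": 0.0005, "dry": -0.0006, "x": 0.105, "y": -0.035, "z": 0.12, "finger_gap": 0}, {"drx": 0.0005, "dry": -0.0006, "x": 0.105, "y": -0.035, "z": 0.149, "finger_gap": 0}, {"drx": 0.0005, "dry": -0.0006, "x": 0.105, "y": -0.035, "z": 0.149, "finger_gap": 0}])

```text
clock: 6.5
eef_pos: [0.5878, -0.0993, 0.1416]
tool_rot: [0.977, 0.213, -0.006, -0.002]
ft_force: [0.3, 0.3, 0.2]
grip_width: -0.0002
grasp_force: 0.0
```

Run:
```python
from h import *
hd((-.024,.032,.147)); shot('wrist','w3'); 
for a in range(235,40,-15): print(a,(35*np.array([np.cos(np.radians(a)),np.sin(np.radians(a))])).round(1))
```

```text
holder now [-0.0271  0.0336] 0.1416 F(holder) [0.4 0.1] 0.2
rot [-0.007  0.011 -0.002] d [ 0.0031  0.0016 -0.0055] now [ 0.5878 -0.0993  0.1416] F [0.3 0.3 0.2] t 6.5
235 [-20.1 -28.7]
220 [-26.8 -22.5]
205 [-31.7 -14.8]
190 [-34.5  -6.1]
175 [-34.9   3.1]
160 [-32.9  12. ]
145 [-28.7  20.1]
130 [-22.5  26.8]
115 [-14.8  31.7]
100 [-6.1 34.5]
85 [ 3.1 34.9]
70 [12.  32.9]
55 [20.1 28.7]
```

View pics/w3.png

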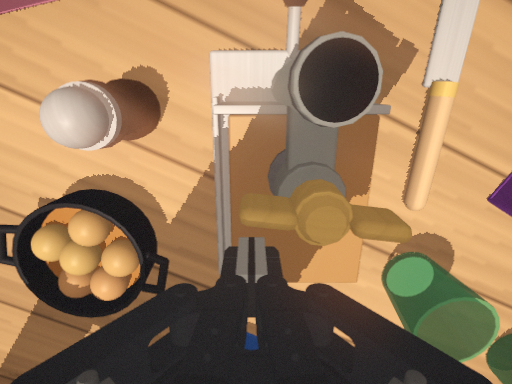

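The wrist view shows the shut fingertips at (250,255), just in front of the left wing at (270,210), and clear of the hub at (323,213). Now stroke 1.

Scaled: 0.011 rad / 6.2832 = 0.0018.

>>> jog_arm(ticks=[{"drx": -0.0011, "dry": 0.0018, "x": 0.012, "y": 0.002, "z": -0.004, "finger_gap": 0}, {"drx": -0.0011, "dry": 0.0018, "x": 0.021, "z": -0.004, "finger_gap": 0}, {"drx": -0.0011, "dry": 0.0018, "x": 0.03, "z": -0.004, "finger_gap": 0}, {"drx": -0.0011, "dry": 0.0018, "x": 0.039, "y": 0.0015, "z": -0.004, "finger_gap": 0}, {"drx": -0.0011, "dry": 0.0018, "x": 0.047, "y": 0.0055, "z": -0.004, "finger_gap": 0}, {"drx": -0.0011, "dry": 0.0018, "x": 0.052, "y": 0.0095, "z": -0.004, "finger_gap": 0}, {"drx": -0.0011, "dry": 0.0018, "x": 0.052, "y": 0.0095, "z": -0.004, "finger_gap": 0}])

```text
clock: 7.42
eef_pos: [0.6433, -0.0864, 0.1487]
tool_rot: [0.977, 0.213, 0.005, 0.001]
ft_force: [-0.3, 0.1, 0.7]
grip_width: 0.0001
grasp_force: 0.1
```

Run:
```python
from h import *
hd((.017,.035,.195),(-.018,-.035,.195),(-.018,-.035,.144))
```

```text
holder now [0.0287 0.0222] 0.1487 F(holder) [-0.2  0.2] 0.7
rot [ 0.005 -0.009 -0.001] d [-0.0113 -0.0126 -0.0464] now [ 0.6433 -0.0864  0.1487] F [-0.3  0.1  0.7] t 7.425
rot [ 0.005 -0.009 -0.001] d [-0.0462  0.0574 -0.0464] now [ 0.6433 -0.0864  0.1487] F [-0.3  0.1  0.7] t 7.425
rot [ 0.005 -0.009 -0.001] d [-0.0467  0.0572  0.0046] now [ 0.6433 -0.0864  0.1487] F [-0.3  0.1  0.7] t 7.425
```

>>> jog_arm(ticks=[{"x": -0.006, "y": -0.008, "finger_gap": 0}, {"x": -0.011, "y": -0.013, "z": -0.03, "finger_gap": 0}, {"x": -0.015, "y": -0.01, "z": -0.05, "finger_gap": 0}, {"x": -0.033, "y": 0.02, "z": -0.05, "finger_gap": 0}, {"x": -0.05, "y": 0.057, "z": -0.05, "finger_gap": 0}, {"x": -0.05, "y": 0.057, "z": -0.05, "finger_gap": 0}])

```text
clock: 8.18
eef_pos: [0.6193, -0.1617, 0.199]
tool_rot: [0.977, 0.211, 0.004, 0.002]
ft_force: [-0.4, 1.2, 0.7]
grip_width: -0.0001
grasp_force: 0.0
```

Add to h.py:
```python
def wing(f):
    "wing line angle in the holder frame (mod 180) from wrist depth+colour"
    shot('wrist',f); c=ld(f); W=cloud(c); th=np.radians(TH); rgb=c['p'].astype(int)
    L=np.stack([(W[...,0]-O[0])*np.cos(th)+(W[...,1]-O[1])*np.sin(th),-(W[...,0]-O[0])*np.sin(th)+(W[...,1]-O[1])*np.cos(th),W[...,2]],-1)
    r=np.hypot(L[...,0],L[...,1]); g=(L[...,2]>.138)&(L[...,2]<.18)&(rgb[...,0]-rgb[...,2]>45)&(r<.045)&(r>.019)
    q=L[g]; a=np.arctan2(q[:,1],q[:,0]); m=np.degrees(np.angle(np.exp(2j*a).mean()))/2
    print('wing angle',m.round(1),'mod 180; n',g.sum(),'zmax',q[:,2].max().round(4),'conc',abs(np.exp(2j*a).mean()).round(2))
```

Run:
```python
from h import *
wing('w4');hd((-.018,-.036,.146))
```

```text
wing angle 3.7 mod 180; n 1113 zmax 0.1726 conc 0.96
holder now [-0.0239 -0.0348] 0.1989 F(holder) [0.6 0.1] -0.2
rot [ 0.004 -0.008 -0.004] d [0.0055 0.001  0.0529] now [ 0.6194 -0.1601  0.1989] F [ 0.6  0.3 -0.2] t 8.225
```

>>> jog_arm(ticks=[{"z": 0.03, "finger_gap": 0}, {"z": 0.052, "finger_gap": 0}, {"x": -0.006, "y": -0.013, "z": 0.052, "finger_gap": 0}, {"x": -0.0105, "y": -0.027, "z": 0.052, "finger_gap": 0}, {"x": -0.011, "y": -0.039, "z": 0.052, "finger_gap": 0}, {"x": -0.008, "y": -0.05, "z": 0.052, "finger_gap": 0}, {"x": -0.002, "y": -0.06, "z": 0.052, "finger_gap": 0}, {"x": 0.008, "y": -0.067, "z": 0.052, "finger_gap": 0}, {"x": 0.019, "y": -0.07, "z": 0.052, "finger_gap": 0}, {"x": 0.031, "y": -0.0695, "z": 0.052, "finger_gap": 0}])

```text
clock: 9.48
eef_pos: [0.6195, -0.0822, 0.1462]
tool_rot: [0.977, 0.213, 0.003, 0.001]
ft_force: [-3.0, 0.1, -0.6]
grip_width: 0.0001
grasp_force: 1.4
```

Run:
```python
from h import *
hd((.017,.031,.147),(.027,.023,.147))
```

```text
holder now [0.0088 0.0359] 0.1462 F(holder) [-2.6  1.3] -0.6
rot [ 0.003 -0.005 -0.001] d [ 0.0082  0.0049 -0.0008] now [ 0.6195 -0.0822  0.1462] F [-3.   0.1 -0.6] t 9.475
rot [ 0.003 -0.005 -0.001] d [ 0.0182  0.0129 -0.0007] now [ 0.6195 -0.0822  0.1462] F [-3.   0.1 -0.6] t 9.475
```

Contact force is about 3 N, as expected. I'll finish the stroke, lift over and return to the start point.

>>> jog_arm(ticks=[{"x": 0.009, "y": 0.004, "finger_gap": 0}, {"x": 0.018, "y": 0.012, "finger_gap": 0}, {"x": 0.019, "y": 0.014, "finger_gap": 0}, {"x": 0.013, "y": 0.005, "finger_gap": 0}, {"x": 0.008, "z": -0.03, "finger_gap": 0}, {"x": 0.004, "y": 0.003, "z": -0.05, "finger_gap": 0}, {"x": -0.014, "y": 0.034, "z": -0.05, "finger_gap": 0}, {"x": -0.033, "y": 0.071, "z": -0.05, "finger_gap": 0}, {"x": -0.033, "y": 0.071, "z": -0.05, "finger_gap": 0}])

```text
clock: 10.6
eef_pos: [0.6181, -0.1638, 0.1971]
tool_rot: [0.977, 0.211, 0.004, 0.002]
ft_force: [0.2, 0.2, -0.5]
grip_width: 0.0002
grasp_force: 0.0
```

Run:
```python
from h import *
wing('w5');hd((-.024,-.035,.145))
c=ld('w5'); cv2.imwrite('pics/w5b.png',c['p'][100:330,180:460,::-1].repeat(2,0).repeat(2,1))
```

```text
wing angle 1.7 mod 180; n 1113 zmax 0.1703 conc 0.96
holder now [-0.0258 -0.0362] 0.197 F(holder) [ 0.4 -0.3] -0.1
rot [ 0.004 -0.008 -0.004] d [ 0.0013 -0.0014  0.052 ] now [ 0.6182 -0.1622  0.197 ] F [ 0.5 -0.1 -0.1] t 10.65
```

View pics/w5b.png

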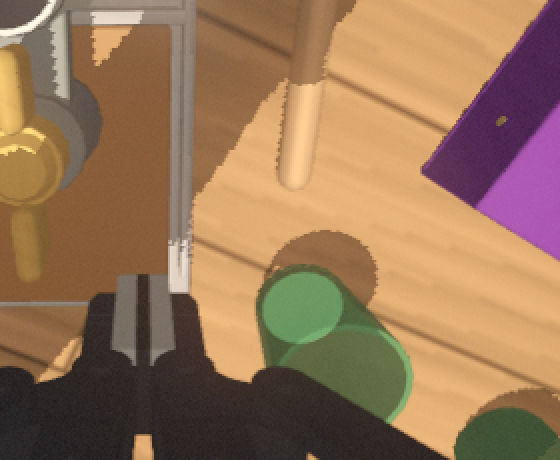

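The crop shows the wings lying along the holder's x, at (10,90) and (28,245), so the joint is near 4.7. I'll run stroke 3 but stop early, so that the final tightening happens in the open at the front.

>>> jog_arm(ticks=[{"x": 0.001, "z": 0.03, "finger_gap": 0}, {"x": 0.001, "z": 0.051, "finger_gap": 0}, {"x": -0.004, "y": -0.014, "z": 0.051, "finger_gap": 0}, {"x": -0.0085, "y": -0.028, "z": 0.051, "finger_gap": 0}, {"x": -0.009, "y": -0.04, "z": 0.051, "finger_gap": 0}, {"x": -0.006, "y": -0.051, "z": 0.051, "finger_gap": 0}, {"y": -0.061, "z": 0.051, "finger_gap": 0}, {"x": 0.01, "y": -0.068, "z": 0.051, "finger_gap": 0}, {"x": 0.021, "y": -0.071, "z": 0.051, "finger_gap": 0}, {"x": 0.033, "y": -0.0705, "z": 0.051, "finger_gap": 0}])

```text
clock: 11.9
eef_pos: [0.6197, -0.0827, 0.1451]
tool_rot: [0.977, 0.213, 0.003, 0.001]
ft_force: [-3.7, -1.4, -0.2]
grip_width: 0.0002
grasp_force: 1.4
```

```bash
python3 -c "
from h import *
hd((.017,.031,.147))"
```

```text
holder now [0.0087 0.0354] 0.1451 F(holder) [-4.   0.3] -0.2
rot [ 0.003 -0.005 -0.001] d [ 0.0083  0.0044 -0.0018] now [ 0.6197 -0.0827  0.1451] F [-3.7 -1.4 -0.2] t 11.9
```

>>> jog_arm(ticks=[{"x": 0.008, "y": 0.0045, "finger_gap": 0}, {"x": 0.008, "y": 0.0045, "finger_gap": 0}, {"x": 0.002, "y": -0.003, "finger_gap": 0}, {"y": -0.003, "z": -0.03, "finger_gap": 0}, {"x": -0.004, "y": 0.003, "z": -0.05, "finger_gap": 0}, {"x": -0.005, "y": 0.04, "z": -0.05, "finger_gap": 0}, {"x": -0.005, "y": 0.076, "z": -0.05, "finger_gap": 0}, {"x": -0.005, "y": 0.076, "z": -0.05, "finger_gap": 0}])

```text
clock: 12.9
eef_pos: [0.6469, -0.1569, 0.1959]
tool_rot: [0.977, 0.212, 0.005, 0.002]
ft_force: [-0.4, 0.5, -0.1]
grip_width: 0.0003
grasp_force: 0.0
```

Run:
```python
from h import *
wing('w6');hd((.004,-.04,.145))
c=ld('w6'); cv2.imwrite('pics/w6b.png',c['p'][100:330,130:410,::-1].repeat(2,0).repeat(2,1))
```

```text
wing angle 23.2 mod 180; n 1222 zmax 0.1689 conc 0.95
holder now [ 0.0026 -0.0419] 0.1959 F(holder) [1.  0.1] 0.3
rot [ 0.004 -0.008 -0.003] d [ 0.001  -0.0021  0.0509] now [ 0.6464 -0.1554  0.1959] F [0.8 0.5 0.3] t 12.95
```

View pics/w6b.png

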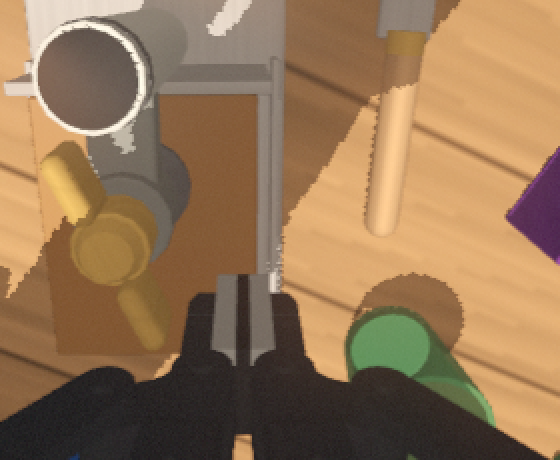

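The crop shows the rear-left wing at (70,180) and the front wing at (145,320), about 205° in the holder frame, so the joint is near 7.3. The fingertips hang right of the front wing, so I descend and make the tightening stroke.

>>> jog_arm(ticks=[{"z": 0.03, "finger_gap": 0}, {"z": 0.051, "finger_gap": 0}, {"x": -0.014, "y": -0.002, "z": 0.051, "finger_gap": 0}, {"x": -0.026, "y": -0.008, "z": 0.051, "finger_gap": 0}, {"x": -0.031, "y": -0.014, "z": 0.051, "finger_gap": 0}, {"x": -0.034, "y": -0.019, "z": 0.051, "finger_gap": 0}, {"x": -0.035, "y": -0.024, "z": 0.051, "finger_gap": 0}])

```text
clock: 13.82
eef_pos: [0.6058, -0.1473, 0.1453]
tool_rot: [0.977, 0.213, 0.005, 0.002]
ft_force: [2.7, -2.0, -0.2]
grip_width: -0.0001
grasp_force: 1.8
```

```bash
python3 -c "
from h import *
hd((-.033,-.02,.147))"
```

```text
holder now [-0.0308 -0.0175] 0.1453 F(holder) [ 1.6 -3. ] -0.2
rot [ 0.006 -0.009 -0.001] d [-0.0022  0.0025 -0.0017] now [ 0.6058 -0.1473  0.1453] F [ 2.7 -2.  -0.2] t 13.825
```

Contact is made. I'll push on in small steps while watching the force.

>>> jog_arm(ticks=[{"x": -0.002, "y": -0.003, "finger_gap": 0}, {"x": -0.003, "y": -0.006, "finger_gap": 0}, {"x": -0.003, "y": -0.009, "finger_gap": 0}, {"x": -0.003, "y": -0.012, "finger_gap": 0}, {"x": -0.003, "y": -0.012, "finger_gap": 0}])

```text
clock: 14.45
eef_pos: [0.6046, -0.1458, 0.1459]
tool_rot: [0.977, 0.211, 0.01, 0.011]
ft_force: [17.3, -21.3, -9.0]
grip_width: -0.0005
grasp_force: 13.2
```

```bash
python3 -c "
from h import *
hd((-.033,-.02,.147))"
```

```text
holder now [-0.0313 -0.0157] 0.1459 F(holder) [  6.8 -26.5] -9.0
rot [ 0.025 -0.014 -0.006] d [-0.0017  0.0043 -0.001 ] now [ 0.6046 -0.1458  0.1459] F [ 17.3 -21.3  -9. ] t 14.45
```

>>> jog_arm(ticks=[{"x": -0.001, "y": -0.006, "finger_gap": 0}, {"x": -0.001, "y": -0.006, "finger_gap": 0}])

```text
clock: 14.7
eef_pos: [0.6043, -0.1452, 0.1463]
tool_rot: [0.978, 0.209, 0.012, 0.015]
ft_force: [26.8, -31.8, -16.1]
grip_width: 0.0004
grasp_force: 19.4
```

Run:
```python
from h import *
wing('w7');hd((-.033,-.02,.147))
c=ld('w7'); cv2.imwrite('pics/w7b.png',c['p'][100:330,130:410,::-1].repeat(2,0).repeat(2,1))
```

```text
wing angle -2.0 mod 180; n 1521 zmax 0.1797 conc 0.95
holder now [-0.0314 -0.015 ] 0.1463 F(holder) [ 10.9 -39.6] -16.0
rot [ 0.035 -0.016 -0.009] d [-0.0016  0.005  -0.0006] now [ 0.6043 -0.1453  0.1463] F [ 26.4 -31.4 -16. ] t 14.75
```

View pics/w7b.png

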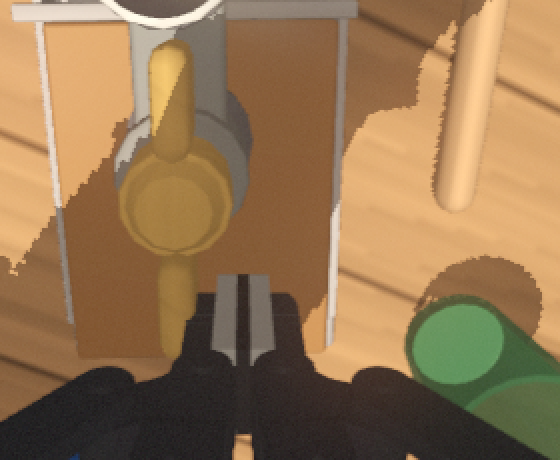

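The crop shows the wings in line with the holder's x, at (170,100) and (178,310), with a 40 N stall. That is the firm stop at about 7.85. Now I release, lift clear and check.

>>> jog_arm(ticks=[{"y": 0.008, "finger_gap": 0}, {"y": 0.025, "finger_gap": 0}, {"y": 0.035, "z": -0.03, "finger_gap": 0}, {"x": -0.03, "y": 0.035, "z": -0.08, "finger_gap": 0}, {"x": -0.07, "y": 0.02, "z": -0.13, "finger_gap": 0}, {"x": -0.1, "y": -0.015, "z": -0.15, "finger_gap": 0}, {"x": -0.1, "y": -0.015, "z": -0.15, "finger_gap": 0}, {"x": -0.1, "y": -0.015, "z": -0.15, "finger_gap": 0}])

```text
clock: 15.75
eef_pos: [0.4954, -0.1601, 0.2933]
tool_rot: [0.977, 0.214, 0.004, 0.001]
ft_force: [0.5, -0.1, -0.2]
grip_width: 0.0003
grasp_force: 0.0
```

Run:
```python
from h import *
wing('w8');hd()
c=ld('w8');W=cloud(c); th=np.radians(TH)
L=np.stack([(W[...,0]-O[0])*np.cos(th)+(W[...,1]-O[1])*np.sin(th),-(W[...,0]-O[0])*np.sin(th)+(W[...,1]-O[1])*np.cos(th),W[...,2]],-1)
o=[]
for y in np.arange(-.04,.041,.005):
    s=L[(abs(L[...,1]-y)<.0025)&(L[...,2]>.08)&(L[...,2]<.09)&(L[...,0]>-.16)]
    if len(s): o.append([s[:,0].min(),y])
o=np.array(o);print('cheese front',np.degrees(np.polyfit(o[:,1],o[:,0],1)[0]),np.median(o[:,0]))
```

```text
wing angle 12.7 mod 180; n 298 zmax 0.1685 conc 0.98
holder now [-0.1363  0.0168] 0.2926 F(holder) [ 0.8 -0.5] -0.2
cheese front 0.09329348604948676 -0.08976645912431136
```

The wing has settled at 12.7°, giving a joint value of about 7.63, which matches the expected tight rest of 7.65. The cheese is still home and square, so I hand in.

```bash
python3 -c "
from workcell import workorder
print(workorder.job_done())"
```

```text
the job is handed in; nothing more can be done
None
```

The cheese is home and square against the back plate, the wing screw is tight at about 7.63 rad by the camera, and the job is handed in; the foot's force on the cheese was not measured directly, and no verdict came back.

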